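# Find the full paste jar by weight

## Robot

A 7-joint arm with a two-finger parallel gripper is mounted at the origin on the work surface. World frame = base frame: x ahead of the robot, y to its left, z up, the work surface at z = 0. Lengths are in m, angles in rad, forces in N, time in s.
With the tool pointing down it reaches from about 0.425 to 0.925 m from the base axis. Payload 6.8 kg.
Tool frame: the origin (TCP) lies on the front face of the gripper's body, between the roots of the fingers; the fingertips stand 73 mm ahead of it and the grasp point (between the pads) lies 54 mm ahead of it; z points along the fingers, y is the line along which they close (so a half turn about z gives the same grasp; the last joint's range is limited). The gripper opens to 85 mm and grips with 20 to 120 N. Pads are 22 mm wide; open, the fingers measure 114 mm over their backs; the gripper's body (76 mm by 85 mm) begins 54 mm behind the grasp point. The pads swing forward as they close: fully open they stand 13 mm farther back than shut.
Start: joints at [1.114, 0.477, 0.022, 1.555, -0.011, 1.109, -0.083], TCP at [0.231, -0.634, 0.304] pointing down, gripper open.
Joint ranges: [-2.96, 2.96], [-0.34, 2.1], [-1.41, 1.46], [0.24, 2.44], [-1.37, 4.51], [0.17, 1.92], [-2.96, 2.96]. Speed limits (rad/s): [2.39, 2.39, 3.14, 3.14, 3.14, 3.14, 3.14].

## Interface

Orientations are given as a unit quaternion [w, x, y, z].
In Python, from station import bot, optics gives the robot as it stands.
- The arm moves only by the tool drive_tool, never from a script. Its argument "deltas" is a list of rows, each an object with "gripper": the closure in counts, from 0 (fully open) to 255 (shut); "offset": the shift along the tool's x, y, z in units of 1000 mm (1.0 is 1000 mm), a list of three; "angular": the turn, a rotation vector about the tool's x, y, z in units of 45 degrees (1.0 is 45 degrees), a list of three. In form: [{"gripper": gripper, "offset": [dx, dy, dz], "angular": [rx, ry, rz]}, ...]. A call has 1 to 5 rows; each row is the pose to reach, as a shift and turn from the pose commanded when the call began, along the tool's axes at that moment; what a row does not reach only later rows make up. A row lasts 1/10 s, in which the tool goes at most 50 mm and 8.59 degrees, less where a joint would pass 70% of its speed; a pose out of reach is approached as far as the arm can. A call with a number of a shift or a turn outside -1 to 1 is refused whole. A call with a gripper value outside its range is refused whole. The fingers move at their own pace and stop on an object; "grip_force" is the grip in N (left out, the last holds). Time passes only in rows, so rows that repeat a pose let the fingers close. It gives the time, the measured TCP pose, the force, the opening and the grip force at its end, in the units of the state.
- bot.get_obs(): the state, without advancing time (a new reading comes with each control period).
- optics.read_camera(name): name is "scene" or "top" or "wrist"; returns the picture (400x640x3 uint8, blue, green, red); there is no depth.
- optics.camera_model(name): a dict with "fx", "fy", "cx", "cy" (pixels), "cam_to_world" (4x4, takes a point from camera to world coordinates). Camera axes: x right, y up, looking along -z (the intrinsics and any distortion apply to the point x, -y, -z); pixel columns grow to the right and rows downward; lengths in m; the calibration is good to about 2 mm. A picture is of the moment at which its call begins: read the wrist's pose just before it. camera_model takes no time and is no camera call; for the wrist camera it gives the pose at the moment of the call.
- bot.hand_in(): hands the job in; it is judged then, once.
The state is a dict: "t": time; "q": joint angles; "joint_vel": joint speeds; "joint_torque": joint torques, N m; "eef_pos": TCP position; "tool_rot": TCP orientation; "contact_force": force on the tool from outside, world axes, zero at the start; "torque": the same for the moment, N m; "gripper_width": opening from 0.0 (shut) to 1.0 (fully open); "grasp_force": force on a finger pad.
Only numpy, scipy, OpenCV 4.12 (cv2) and the standard library are available. Lean on these libraries where they do the work, as an engineer would, in place of code of your own. Each camera call takes 0.05 s, during which the arm holds its last target. There are 200 camera calls.

## Task

Only one of the three identical closed jars in the leaning rack is full: lift the jars to feel which one is heavy. Set the full jar down gently, upright and flat, in the round dish, and drop the two empty ones into the grey bin. Leave everything else on the bench where it is.

Things in the scene. Friction and masses are not known exactly. Their poses are not given: they have to be found in the camera images.
- jar_1: one of three look-alike closed screw-lid paste jars: white body 51 mm in diameter, 50 mm high, with paper label; black lid 54 mm in diameter, 24 mm high on top (74 mm in all). One, unseen which, is full (400 to 600 g), the other two empty (45 to 85 g). Origin: centre of underside; z up its axis to the lid. Starts in a rack pocket, leaning 30 degrees; its number does not tell its pocket.
- jar_2: one of three look-alike closed screw-lid paste jars: white body 51 mm in diameter, 50 mm high, with paper label; black lid 54 mm in diameter, 24 mm high on top (74 mm in all). One, unseen which, is full (400 to 600 g), the other two empty (45 to 85 g). Origin: centre of underside; z up its axis to the lid. Starts in a rack pocket, leaning 30 degrees; its number does not tell its pocket.
- jar_3: one of three look-alike closed screw-lid paste jars: white body 51 mm in diameter, 50 mm high, with paper label; black lid 54 mm in diameter, 24 mm high on top (74 mm in all). One, unseen which, is full (400 to 600 g), the other two empty (45 to 85 g). Origin: centre of underside; z up its axis to the lid. Starts in a rack pocket, leaning 30 degrees; its number does not tell its pocket.
- jar_1_mid (a point): point on the axis of jar_1, half way up (37 mm above its underside)
- jar_2_mid (a point): point on the axis of jar_2, half way up (37 mm above its underside)
- jar_3_mid (a point): point on the axis of jar_3, half way up (37 mm above its underside)
- rack: fixed bare-steel rack, 346 mm wide (its y), 110 mm deep, with three pockets side by side, 95 mm apart, a jar in each. Origin: centre of its foot on the bench; z up, -x is its open front, roughly facing the robot. Pocket floors slope down to the front, so the lids lean 30 degrees from vertical towards the rack's -x. Pocket floor centres at (0, -95 / 0 / 95, 45) mm.
- rack_lip (a point): middle of the top edge of the rack's front lip. Along the jars' leaning axes the front lip stands 24 mm, the side fins (47.5 mm either side of each jar axis) 22 mm and the back lip 40 mm over the pocket floors; the lid begins at 50 mm
- rack_bar (a point): middle of the rack's round carrying bar, 12 mm thick, along the rack's y, over the lids, 224 mm above the bench (19 mm to the rack's -x of its origin), between posts 170 mm to either side. It blocks a gripper coming straight down: reach in under it from the front along the jars' leaning axes, and draw jars out the same way.
- dish: fixed low round aluminium dish on the bench, 98 mm outside and 90 mm inside diameter, floor 3 mm and rim 10 mm above the bench; the full jar's place. Origin: centre of its underside. It and the bin trade sides from start to start.
- bin: fixed open-topped grey plastic bin for empties, 180 mm (its x) by 160 mm (its y), 80 mm high, walls and floor 4 mm. Origin: centre of its underside, on the bench; z up.
- spool: bystander: metal wire spool, 58 mm in diameter, 46 mm high, standing behind the rack; origin centre of underside
- fan: bystander: square black cooling fan 80 x 80 x 25 mm lying behind the rack; origin centre of underside
- capacitor: bystander: black can capacitor 35 mm in diameter, 50 mm high, standing just beyond the dish; origin centre of underside
- choke: bystander: copper ring choke 44 mm in diameter, 18 mm high, lying in front of the rack; origin centre of underside
- screwdriver: bystander: screwdriver lying to the right of the bin and dish, on the bench; origin near its middle, handle to its -x
- board: bystander: small green circuit board 100 x 80 mm with parts up to 29 mm high, lying on the far side of the bench; origin centre of underside
- meter: bystander: hand multimeter 160 x 78 x 34 mm lying on the bench beyond the dish, bin and rack, on the far side; origin centre of underside
Things that resemble listed ones, but are neither listed nor needed, are in the scene too. What is shaped like the jar_1 but blue or brown is not meant.

How it is judged:
On the way:
1. a jar has been lifted clear of the rack (its middle more than 105 mm above the bench) (height (world z) of any of jar_1_mid, jar_2_mid, jar_3_mid above 0.105 m), for 0.2 s.
At the end, for the whole second after the job is handed in: The full jar (over 2.2 N on the dish) stands still and upright (within 4.5 degrees) on the dish's floor, inside its rim (axis within 22 mm of its centre); both empty jars are at rest in the bin, their middles inside its walls and below its rim ((((horizontal distance between jar_1 and dish below 0.022 m and z of jar_1 in the frame of dish between 0 and 0.006 m and angle between jar_1's own z axis and vertical below 0.08 rad and linear speed of jar_1 below 0.03 m/s and contact force between jar_1 and dish above 2.2 N) and (x of jar_2_mid in the frame of bin between -0.086 and 0.086 m and y of jar_2_mid in the frame of bin between -0.076 and 0.076 m and z of jar_2_mid in the frame of bin between 0 and 0.08 m and linear speed of jar_2 below 0.05 m/s) and (x of jar_3_mid in the frame of bin between -0.086 and 0.086 m and y of jar_3_mid in the frame of bin between -0.076 and 0.076 m and z of jar_3_mid in the frame of bin between 0 and 0.08 m and linear speed of jar_3 below 0.05 m/s)) or ((horizontal distance between jar_2 and dish below 0.022 m and z of jar_2 in the frame of dish between 0 and 0.006 m and angle between jar_2's own z axis and vertical below 0.08 rad and linear speed of jar_2 below 0.03 m/s and contact force between jar_2 and dish above 2.2 N) and (x of jar_1_mid in the frame of bin between -0.086 and 0.086 m and y of jar_1_mid in the frame of bin between -0.076 and 0.076 m and z of jar_1_mid in the frame of bin between 0 and 0.08 m and linear speed of jar_1 below 0.05 m/s) and (x of jar_3_mid in the frame of bin between -0.086 and 0.086 m and y of jar_3_mid in the frame of bin between -0.076 and 0.076 m and z of jar_3_mid in the frame of bin between 0 and 0.08 m and linear speed of jar_3 below 0.05 m/s)) or ((horizontal distance between jar_3 and dish below 0.022 m and z of jar_3 in the frame of dish between 0 and 0.006 m and angle between jar_3's own z axis and vertical below 0.08 rad and linear speed of jar_3 below 0.03 m/s and contact force between jar_3 and dish above 2.2 N) and (x of jar_1_mid in the frame of bin between -0.086 and 0.086 m and y of jar_1_mid in the frame of bin between -0.076 and 0.076 m and z of jar_1_mid in the frame of bin between 0 and 0.08 m and linear speed of jar_1 below 0.05 m/s) and (x of jar_2_mid in the frame of bin between -0.086 and 0.086 m and y of jar_2_mid in the frame of bin between -0.076 and 0.076 m and z of jar_2_mid in the frame of bin between 0 and 0.08 m and linear speed of jar_2 below 0.05 m/s)))); the robot touches nothing.
It fails at once if a bystander (spool, fan, capacitor, choke, screwdriver, board or meter) is moved by more than 30 mm (distance of any of spool, fan, capacitor, choke, screwdriver, board, meter from where it was at the start of the episode above 0.03 m).
It fails at once if a jar is dropped into the dish instead of being lowered (faster than 0.5 m/s within 20 mm of the dish's floor) ((horizontal distance between jar_1 and dish below 0.05 m and z of jar_1 in the frame of dish below 0.023 m and linear speed of jar_1 above 0.5 m/s) or (horizontal distance between jar_2 and dish below 0.05 m and z of jar_2 in the frame of dish below 0.023 m and linear speed of jar_2 above 0.5 m/s) or (horizontal distance between jar_3 and dish below 0.05 m and z of jar_3 in the frame of dish below 0.023 m and linear speed of jar_3 above 0.5 m/s)).
It also fails if it takes over 70 s, if anything falls off the work surface, if the arm or the gripper's body presses on something with over 40 N, if the wrist force passes 120 N, or if a joint passes its speed limit or range.

## Working session

There is one attempt and no reset: what is moved stays moved. The work goes in short steps, Python scripts to look and compute and a tool call to move; the robot and the scene stay as the last step left them, time stands still between calls to the robot, and variables do not carry over. Pictures are saved under pics/ and viewed, at most 10 in all, crops included, and the job is handed in when it is done.

Besides the shell and the picture viewer there is one more tool, called after "Emit:" as a command line: name --argument value ..., lists and objects as JSON in quotes. drive_tool: Moves the arm, as the interface text tells. Its arguments: {"type":"object","properties":{"deltas":{"type":"array"},"grip_force":{"type":"number"}},"required":["deltas"]}

```bash
mkdir -p pics
python3 - <<'E'
from station import bot, optics
import cv2, numpy as np, json
for n in ["scene","top"]:
    cv2.imwrite(f"pics/{n}0.png", optics.read_camera(n))
    m=optics.camera_model(n); print(n,{k:(np.round(v,4).tolist() if hasattr(v,'__len__') and not isinstance(v,str) else v) for k,v in m.items()})
print(bot.get_obs())
E
```

```text
scene {'fx': 471.4538743636631, 'fy': 471.4538743636631, 'cx': 319.06618726401337, 'cy': 199.36565616687832, 'cam_to_world': [[0.3855, -0.7344, 0.5587, 1.3922], [0.9227, 0.3103, -0.2289, -0.3357], [-0.0052, 0.6037, 0.7972, 1.3536], [0.0, 0.0, 0.0, 1.0]]}
top {'fx': 371.506862442764, 'fy': 371.506862442764, 'cx': 323.46588125424006, 'cy': 196.91240899130702, 'cam_to_world': [[0.0291, 0.9912, -0.1289, 0.4196], [-0.9996, 0.0298, 0.0036, -0.0041], [0.0074, 0.1288, 0.9916, 1.2359], [0.0, 0.0, 0.0, 1.0]]}
{'t': 0.1, 'q': array([ 1.11389667,  0.47772942,  0.02230505,  1.55633403, -0.01148289,
        1.10932741, -0.08311412]), 'joint_vel': array([-0.0008298 , -0.00159083,  0.00020572, -0.00407105,  0.00250524,
        0.00058759, -0.00141767]), 'joint_torque': array([ 5.08625235e-03, -5.97763038e+01,  1.61337912e+00, -2.81956208e+01,
        1.27326068e-02,  4.92642474e-03, -1.16944551e-05]), 'eef_pos': array([ 0.23056811, -0.63395879,  0.30302192]), 'tool_rot': array([-8.10039475e-04,  9.84826423e-01,  1.73540254e-01, -2.03640501e-04]), 'contact_force': array([-0.03433774,  0.31332612, -0.07945846]), 'torque': array([-0.0266814 ,  0.03157726,  0.09114409]), 'grasp_force': 0.0, 'gripper_width': 1.0020171562228781}
```

View pics/scene0.png

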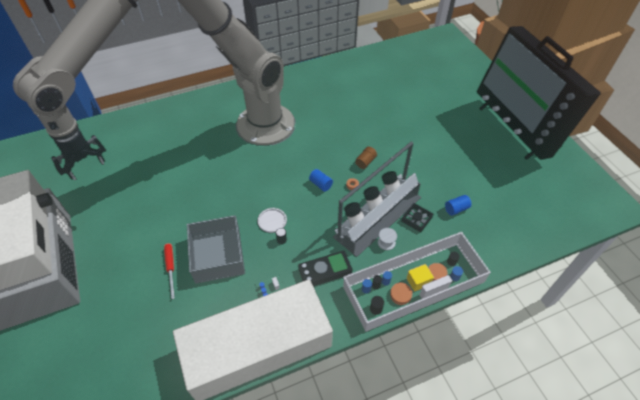

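View pics/top0.png

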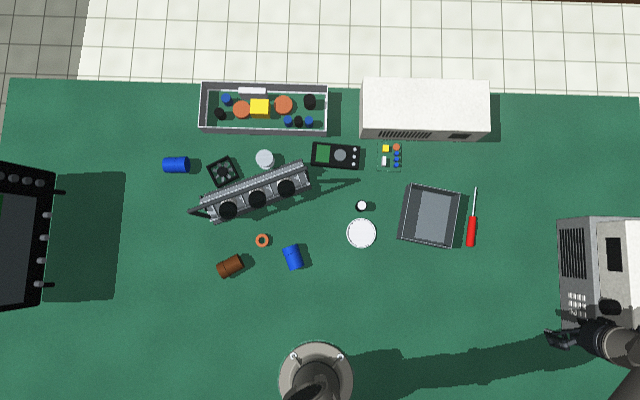

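The scene view shows the rack near (378,215), the dish at (272,220) and the bin at (215,248). In the top view the lids are at about (228,210), (257,199) and (286,188), the dish at (361,233) and the bin at (430,216). I'll enlarge both views to measure more precisely.

Run:
```python
import cv2, numpy as np
a=cv2.imread("pics/top0.png")[150:260,180:350]; b=cv2.imread("pics/scene0.png")[130:260,320:440]
cv2.imwrite("pics/c1.png",cv2.resize(a,None,fx=4.7,fy=4.7,interpolation=cv2.INTER_CUBIC))
cv2.imwrite("pics/c2.png",cv2.resize(b,None,fx=4.6,fy=4.6,interpolation=cv2.INTER_CUBIC))
im=cv2.imread("pics/top0.png")
w=(im.min(2)>150).astype(np.uint8); n,l,s,c=cv2.connectedComponentsWithStats(w)
for i in range(n):
    if 200<s[i,4]<3000 and 150<c[i][1]<260: print("white",s[i],c[i])
d=(im.max(2)<45).astype(np.uint8); n,l,s,c=cv2.connectedComponentsWithStats(d)
for i in range(n):
    if 60<s[i,4]<3000 and 140<c[i][1]<260: print("dark",s[i],c[i])
g=((im.max(2).astype(int)-im.min(2))<28)&(im.max(2)>40)
n,l,s,c=cv2.connectedComponentsWithStats(g.astype(np.uint8))
for i in range(n):
    if 1000<s[i,4]<6000 and 170<c[i][1]<260:
        print("grey",s[i],c[i]); h=cv2.convexHull(np.argwhere(l==i)[:,::-1].astype(np.int32)); print(cv2.minAreaRect(h), cv2.approxPolyDP(h,4,True).reshape(-1,2).tolist())
```

```text
white [256 149  17  20 254] [263.90944882 158.41338583]
white [346 218  30  30 688] [360.77325581 232.60319767]
dark [310 142  50  28 661] [337.40998487 156.97125567]
dark [207 156  33  32 334] [222.51796407 171.94011976]
dark [278 180  17  18 251] [285.89243028 188.55378486]
dark [249 191  17  19 254] [256.92519685 199.34645669]
dark [219 202  18  19 261] [227.79310345 210.36015326]
dark [190 211  21   8  69] [200.23188406 214.17391304]
dark [567 229   5  48  75] [568.92 252.44]
dark [570 229   4  48  75] [571.65333333 252.28      ]
dark [573 229   4  49  81] [574.5308642  252.66666667]
dark [576 229   4  49  82] [577.47560976 253.26829268]
dark [579 229   4  50  86] [580.47674419 253.77906977]
dark [582 228   4  51  88] [583.51136364 252.82954545]
dark [559 230   4  46  65] [560.89230769 252.4       ]
dark [562 230   4  46  71] [563.47887324 252.29577465]
dark [565 230   4  47  70] [566.22857143 253.35714286]
dark [606 238  16  34 457] [613.69365427 254.03282276]
grey [ 187  149  125   76 3214] [255.30460485 187.21779714]
((245.37672424316406, 184.67123413085938), (54.65822219848633, 128.51119995117188), 69.44395446777344) [[307, 166], [311, 189], [216, 224], [187, 212], [199, 196], [260, 150], [300, 158]]
grey [ 396  182   65   67 3264] [428.50704657 215.40533088]
((428.6539001464844, 215.2307586669922), (57.46202087402344, 58.24648666381836), 11.309932708740234) [[460, 193], [451, 248], [396, 238], [405, 187], [411, 182]]
grey [   0  193   37  112 3230] [ 14.80123839 245.29907121]
((18.0, 248.5), (36.0, 111.0), 0.0) [[34, 197], [23, 301], [0, 304], [0, 193]]
```

View pics/c1.png

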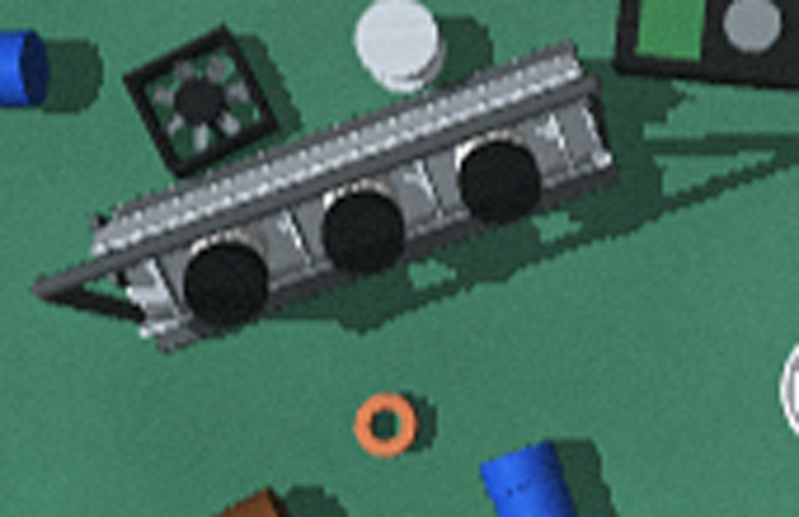

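View pics/c2.png

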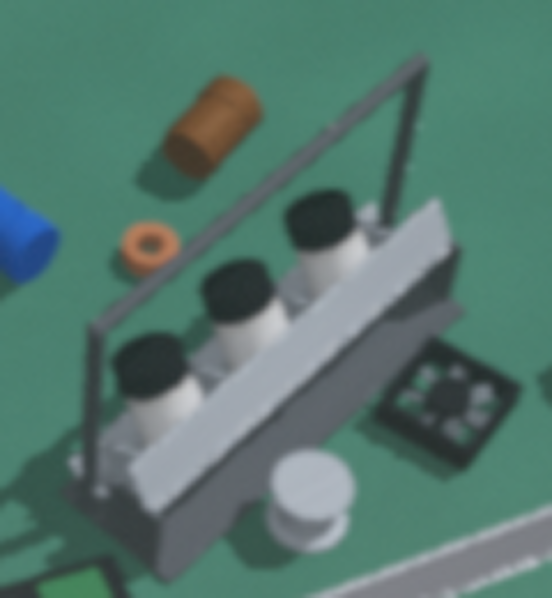

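The crops show the three lids clearly. The bar runs from about (188.5,212) to (305.5,168) in the top view and from (341,201) to (412,143) in the scene view. The choke, with its centre at (262,240), lies in front of the middle pocket. Next I'll fit the rack pose to these.

```bash
cat > h.py <<'E'
import cv2, numpy as np
from scipy.optimize import least_squares
from scipy.spatial.transform import Rotation as R
from station import bot, optics
CM={n:optics.camera_model(n) for n in ("top","scene")}
def proj(n,P):
    m=CM[n]; T=np.linalg.inv(m["cam_to_world"]); p=np.atleast_2d(P)@T[:3,:3].T+T[:3,3]
    return np.c_[m["cx"]+m["fx"]*p[:,0]/-p[:,2], m["cy"]+m["fy"]*-p[:,1]/-p[:,2]]
def unproj(n,u,v,z):
    m=CM[n]; T=np.asarray(m["cam_to_world"]); d=T[:3,:3]@[(u-m["cx"])/m["fx"],-(v-m["cy"])/m["fy"],-1]
    return T[:3,3]+d*(z-T[2,3])/d[2]
def hullc(p):
    h=cv2.convexHull(p.astype(np.float32)); M=cv2.moments(h); return np.array([M["m10"],M["m01"]])/M["m00"]
def w(P,x,y,a):
    c,s=np.cos(a),np.sin(a); P=np.atleast_2d(P); return np.c_[x+c*P[:,0]-s*P[:,1], y+s*P[:,0]+c*P[:,1], P[:,2]]
ax=np.array([-.5,0,np.sqrt(.75)]); e1=np.array([np.sqrt(.75),0,.5]); t=np.linspace(0,2*np.pi,40)
def lid(yy): return np.vstack([np.array([0,yy,.045])+h*ax+.027*(np.outer(np.cos(t),e1)+np.outer(np.sin(t),[0,1,0])) for h in (.05,.074)])
def blobs(im,thr,lo,hi,box):
    n,l,s,c=cv2.connectedComponentsWithStats((im.max(2)<thr).astype(np.uint8))
    return [(s[i],c[i]) for i in range(1,n) if lo<s[i,4]<hi and box[0]<c[i][0]<box[2] and box[1]<c[i][1]<box[3]]
E
python3 - <<'E'
from h import *
S=cv2.imread("pics/scene0.png")
for s,c in blobs(S,50,40,600,(335,150,415,240)): print(s,c)
lt=np.array([[285.9,188.55],[256.9,199.35],[227.8,210.36]])
ys=[-.095,0,.095]
bt=np.array([[305.5,168],[188.5,211.7]]); bs=np.array([[340.7,201.3],[411.7,143.]])
B=np.array([[-.019,-.17,.224],[-.019,.17,.224]])
def f(p):
    r=[hullc(proj("top",w(lid(y),*p)))-q for y,q in zip(ys,lt)]
    return np.array(r).ravel()
def res(p): return np.r_[f(p), .4*(proj("top",w(B,*p))-bt).ravel(), .4*(proj("scene",w(B,*p))-bs).ravel()]
s=least_squares(res,[.6,.2,.3]); print("rack",s.x,np.round(s.fun,2))
for y in ys: print("lid scene pred",hullc(proj("scene",w(lid(y),*s.x))), "floor ctr",w([0,y,.045],*s.x))
print("dish",unproj("top",360.77,232.6,.01))
# scene dish
n,l,st,c=cv2.connectedComponentsWithStats((S.min(2)>150).astype(np.uint8))
for i in range(n):
    if 240<c[i][0]<300 and 200<c[i][1]<240 and st[i,4]>80: print("dish scene",st[i],c[i],unproj("scene",*c[i],.01))
for u,v in [(460,193),(451,248),(396,238),(405,185)]: print("bincorner z80",unproj("top",u,v,.08))
for u,v in [(189,222),(239,219),(243,275),(188,278)]: print("bin scene",unproj("scene",u,v,.08))
print("choke",unproj("top",262,240,.018),"cap",unproj("top",362,205.5,.05),"blue",unproj("top",293,257,.05),"brown",unproj("top",230,266,.05))
E
```

```text
[384 172   9  11  57] [387.50877193 177.63157895]
rack [0.58265346 0.20846237 0.39497654] [-0.05 -0.14 -0.04 -0.06 -0.19 -0.09  0.02 -0.    0.1  -0.03 -0.27 -0.14
 -0.51 -0.29]
lid scene pred [351.85118365 208.86260265] floor ctr [[0.61920818 0.12077684 0.045     ]]
lid scene pred [370.82888087 192.59326456] floor ctr [[0.58265346 0.20846237 0.045     ]]
lid scene pred [388.85383769 177.13606364] floor ctr [[0.54609874 0.2961479  0.045     ]]
dish [ 0.46434503 -0.1346232   0.01      ]
dish scene [258 208  28  28 550] [272.33090909 220.78363636] [ 0.47344909 -0.13457042  0.01      ]
bincorner z80 [ 0.595213  -0.4379043  0.08     ]
bincorner z80 [ 0.42256953 -0.40687272  0.08      ]
bincorner z80 [ 0.4483311  -0.23660711  0.08      ]
bincorner z80 [ 0.61549468 -0.26439298  0.08      ]
bin scene [ 0.41967521 -0.39828549  0.08      ]
bin scene [ 0.47193329 -0.24375222  0.08      ]
bin scene [ 0.67490742 -0.2925231   0.08      ]
bin scene [ 0.62023138 -0.44841812  0.08      ]
choke [0.43065707 0.18724287 0.018     ] cap [ 0.54968939 -0.13291907  0.05      ] blue [0.38005193 0.08201402 0.05      ] brown [0.34648936 0.27837306 0.05      ]
```

```bash
cat >> h.py <<'E'
RACK=(0.58265,0.20846,0.39498)
def down(h): # tool down, tool x heading h deg
    return R.from_euler("z",h,degrees=True)*R.from_euler("x",180,degrees=True)
def lean(): # tool z = -jar axis, tool x towards rack +x side
    return R.from_euler("z",RACK[2])*R.from_matrix(np.c_[e1,[0,-1,0],-ax])
def pocket(y,h): return w(np.array([0,y,.045])+h*ax,*RACK)[0]
def pose():
    o=bot.get_obs(); return np.array(o["eef_pos"]), R.from_quat(o["tool_rot"],scalar_first=True), o
def plan(wps,p=None,r=None):
    if p is None: p,r,_=pose()
    for q,s in wps:
        d=r.inv().apply(q-p); a=(r.inv()*s).as_rotvec()/(np.pi/4)
        print(np.round(d,3).tolist(),np.round(a,3).tolist(),"dist",round(np.linalg.norm(d),3),"deg",round(45*np.linalg.norm(a),1)); p,r=q,s
E
python3 - <<'E'
from h import *
p,r,o=pose()
T=np.array(optics.camera_model("wrist")["cam_to_world"])
print("cam in tool",np.round(r.inv().apply(T[:3,3]-p),3),"look",np.round(r.inv().apply(-T[:3,2]),3))
plan([(np.array([.46,-.25,.34]),down(22.6)),(pocket(-.095,.216),lean())])
print(pocket(-.095,.216))
E
```

```text
cam in tool [ 0.082  0.001 -0.07 ] look [-0.319 -0.001  0.948]
[0.347, -0.282, -0.037] [-0.002, 0.0, -0.058] dist 0.449 deg 2.6
[0.181, -0.281, 0.108] [0.0, 0.667, -0.001] dist 0.352 deg 30.0
[0.51952056 0.0792173  0.23206149]
```

The wrist camera sits on the tool's +x side, and there it would hit the bar. So I'll approach with the tool turned half a turn, camera towards the robot.

```bash
cat >> h.py <<'E'
def lean(): # tool x towards the robot side (camera clear of the bar)
    return R.from_euler("z",RACK[2])*R.from_matrix(np.c_[-e1,[0,1,0],-ax])
E
python3 - <<'E'
from h import *
A=np.array
plan([(A([.33,-.45,.34]),down(60)),(A([.44,-.25,.36]),down(100)),(A([.45,-.1,.36]),down(140)),(A([.47,0,.34]),down(180)),(pocket(-.095,.216),lean()),(pocket(-.095,.116),lean())])
E
```

```text
[0.156, -0.139, -0.037] [-0.002, -0.001, -0.889] dist 0.212 deg 40.0
[0.228, -0.005, -0.02] [-0.0, 0.0, -0.889] dist 0.229 deg 40.0
[0.146, 0.036, 0.0] [-0.0, 0.0, -0.889] dist 0.15 deg 40.0
[0.049, 0.089, 0.02] [0.0, 0.0, -0.889] dist 0.104 deg 40.0
[-0.05, 0.079, 0.108] [-0.132, -0.658, -0.491] dist 0.143 deg 37.4
[-0.0, -0.0, 0.1] [0.0, 0.0, 0.0] dist 0.1 deg 0.0
```

Emit:
drive_tool --deltas '[{"gripper":0,"offset":[0.156,-0.139,-0.037],"angular":[0,0,-0.889]},{"gripper":0,"offset":[0.156,-0.139,-0.037],"angular":[0,0,-0.889]},{"gripper":0,"offset":[0.156,-0.139,-0.037],"angular":[0,0,-0.889]},{"gripper":0,"offset":[0.156,-0.139,-0.037],"angular":[0,0,-0.889]},{"gripper":0,"offset":[0.156,-0.139,-0.037],"angular":[0,0,-0.889]}]' --grip_force 60

```text
t: 0.6
eef_pos: [0.3337, -0.4451, 0.3419]
tool_rot: [0.0, 0.863, 0.506, 0.001]
contact_force: [0.1, -1.3, 0.6]
gripper_width: 1.001
grasp_force: 0.0
```

Emit:
drive_tool --deltas '[{"gripper":0,"offset":[0.228,-0.005,-0.02],"angular":[0,0,-0.889]},{"gripper":0,"offset":[0.228,-0.005,-0.02],"angular":[0,0,-0.889]},{"gripper":0,"offset":[0.228,-0.005,-0.02],"angular":[0,0,-0.889]},{"gripper":0,"offset":[0.228,-0.005,-0.02],"angular":[0,0,-0.889]},{"gripper":0,"offset":[0.228,-0.005,-0.02],"angular":[0,0,-0.889]}]'

```text
t: 1.1
eef_pos: [0.4411, -0.2463, 0.3613]
tool_rot: [0.0, 0.639, 0.769, 0.001]
contact_force: [-0.1, -0.4, -0.5]
gripper_width: 0.999
grasp_force: 0.0
```

Emit:
drive_tool --deltas '[{"gripper":0,"offset":[0.146,0.036,0],"angular":[0,0,-0.889]},{"gripper":0,"offset":[0.146,0.036,0],"angular":[0,0,-0.889]},{"gripper":0,"offset":[0.146,0.036,0],"angular":[0,0,-0.889]},{"gripper":0,"offset":[0.146,0.036,0],"angular":[0,0,-0.889]},{"gripper":0,"offset":[0.146,0.036,0],"angular":[0,0,-0.889]}]'

```text
t: 1.6
eef_pos: [0.4495, -0.0985, 0.3609]
tool_rot: [-0.0, 0.338, 0.941, -0.0]
contact_force: [0.0, -0.5, -0.1]
gripper_width: 1.002
grasp_force: 0.0
```

Emit:
drive_tool --deltas '[{"gripper":0,"offset":[0.049,0.089,0.02],"angular":[0,0,-0.889]},{"gripper":0,"offset":[0.049,0.089,0.02],"angular":[0,0,-0.889]},{"gripper":0,"offset":[0.049,0.089,0.02],"angular":[0,0,-0.889]},{"gripper":0,"offset":[0.049,0.089,0.02],"angular":[0,0,-0.889]},{"gripper":0,"offset":[0.049,0.089,0.02],"angular":[0,0,-0.889]}]'

```text
t: 2.1
eef_pos: [0.469, -0.0003, 0.3405]
tool_rot: [-0.0, -0.003, 1.0, 0.0]
contact_force: [0.3, 0.5, 0.6]
gripper_width: 1.001
grasp_force: 0.0
```

Emit:
drive_tool --deltas '[{"gripper":0,"offset":[-0.05,0.079,0.108],"angular":[-0.132,-0.658,-0.491]},{"gripper":0,"offset":[-0.05,0.079,0.108],"angular":[-0.132,-0.658,-0.491]},{"gripper":0,"offset":[-0.05,0.079,0.108],"angular":[-0.132,-0.658,-0.491]},{"gripper":0,"offset":[-0.05,0.079,0.108],"angular":[-0.132,-0.658,-0.491]},{"gripper":0,"offset":[-0.05,0.079,0.108],"angular":[-0.132,-0.658,-0.491]}]'

```text
t: 2.6
eef_pos: [0.5169, 0.0789, 0.2306]
tool_rot: [0.253, -0.192, 0.947, 0.052]
contact_force: [0.1, -0.9, -0.1]
gripper_width: 1.001
grasp_force: 0.0
```

Run:
```python
from h import *
p,r,o=pose(); print(p,o["q"],o["contact_force"])
m=optics.camera_model("wrist"); CM["wrist"]=m
im=optics.read_camera("wrist")
for y in (-.095,0,.095):
    q=proj("wrist",pocket(y,.074))[0]; print(q)
    cv2.polylines(im,[proj("wrist",w(lid(y),*RACK)[40:]).astype(np.int32)],True,(0,0,255),1)
cv2.imwrite("pics/w1.png",im)
plan([(pocket(-.095,.116),lean())])
```

```text
[0.51686098 0.07892385 0.23056023] [ 0.44891403  0.26502223 -0.75226061  2.2385824   0.48913009  0.21005752
  1.27924369] [ 0.06897462 -0.8822332  -0.07845814]
[316.76618765 218.47926029]
[456.70668468 218.67692777]
[596.1781275 218.8739327]
[-0.003, 0.0, 0.1] [0.003, -0.001, 0.004] dist 0.1 deg 0.2
```

View pics/w1.png

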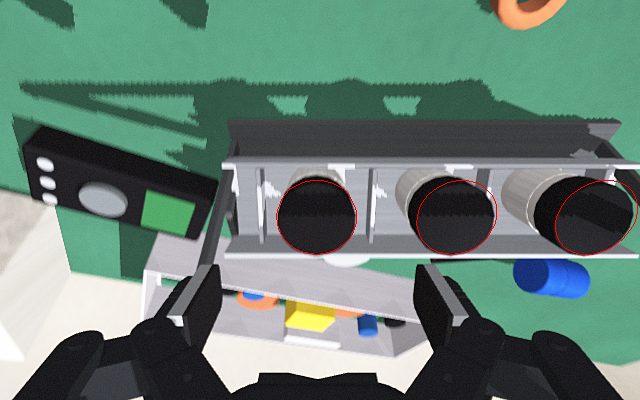

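The wrist view shows the target lid at (317,216), right on the predicted circle and centred between the fingers. Next I go in along the axis and grip.

Emit:
drive_tool --deltas '[{"gripper":0,"offset":[-0.002,0,0.03],"angular":[0,0,0]},{"gripper":0,"offset":[-0.003,0,0.06],"angular":[0,0,0]},{"gripper":0,"offset":[-0.003,0,0.09],"angular":[0,0,0]},{"gripper":0,"offset":[-0.003,0,0.107],"angular":[0,0,0]},{"gripper":0,"offset":[-0.003,0,0.107],"angular":[0,0,0]}]'

```text
t: 3.15
eef_pos: [0.5724, 0.0996, 0.1413]
tool_rot: [0.254, -0.188, 0.947, 0.05]
contact_force: [-0.5, 0.8, 0.6]
gripper_width: 0.999
grasp_force: 0.0
```

Emit:
drive_tool --deltas '[{"gripper":255,"offset":[0,0,0],"angular":[0,0,0]},{"gripper":255,"offset":[0,0,0],"angular":[0,0,0]},{"gripper":255,"offset":[0,0,0],"angular":[0,0,0]},{"gripper":255,"offset":[0,0,0],"angular":[0,0,0]},{"gripper":255,"offset":[0,0,0],"angular":[0,0,0]}]' --grip_force 60

```text
t: 3.65
eef_pos: [0.5712, 0.0994, 0.1425]
tool_rot: [0.254, -0.189, 0.947, 0.051]
contact_force: [-1.0, -1.2, 3.6]
gripper_width: 0.618
grasp_force: 62.7
```

Emit:
drive_tool --deltas '[{"gripper":255,"offset":[0,0,0],"angular":[0,0,0]},{"gripper":255,"offset":[0,0,0],"angular":[0,0,0]},{"gripper":255,"offset":[0,0,0],"angular":[0,0,0]}]'

```text
t: 3.95
eef_pos: [0.5714, 0.0996, 0.1426]
tool_rot: [0.254, -0.189, 0.947, 0.05]
contact_force: [-3.8, -1.7, 7.4]
gripper_width: 0.616
grasp_force: 63.1
```

Run:
```python
from h import *
p,r,o=pose(); print(p,o["q"],o["contact_force"],o["gripper_width"],o["grasp_force"],p-pocket(-.095,.109))
plan([(pocket(-.095,.219),lean())])
```

```text
[0.57140382 0.09956639 0.1425833 ] [ 0.2424085   0.49875112 -0.58764233  2.1810807   1.54948134  0.17932993
  0.25001132] [-3.7508772  -1.74769857  7.40044322] 0.616400042306609 63.122570514678955 [ 0.00250252 -0.00023716  0.00318653]
[0.003, 0.001, -0.108] [-0.001, 0.002, -0.0] dist 0.108 deg 0.1
```

Emit:
drive_tool --deltas '[{"gripper":255,"offset":[0.001,0,-0.02],"angular":[0,0,0]},{"gripper":255,"offset":[0.001,0,-0.045],"angular":[0,0,0]},{"gripper":255,"offset":[0.002,0,-0.07],"angular":[0,0,0]},{"gripper":255,"offset":[0.003,0,-0.095],"angular":[0,0,0]},{"gripper":255,"offset":[0.003,0,-0.11],"angular":[0,0,0]}]'

```text
t: 4.45
eef_pos: [0.5171, 0.0774, 0.2365]
tool_rot: [0.254, -0.19, 0.947, 0.05]
contact_force: [0.5, 0.2, -0.8]
gripper_width: 0.617
grasp_force: 62.9
```

Emit:
drive_tool --deltas '[{"gripper":255,"offset":[0,0,0],"angular":[0,0,0]},{"gripper":255,"offset":[0,0,0],"angular":[0,0,0]},{"gripper":255,"offset":[0,0,0],"angular":[0,0,0]}]'

```text
t: 4.75
eef_pos: [0.5179, 0.0776, 0.2348]
tool_rot: [0.253, -0.189, 0.947, 0.051]
contact_force: [-0.1, -0.2, 0.8]
gripper_width: 0.618
grasp_force: 62.9
```

Run:
```python
from h import *
p,r,o=pose(); print(p,o["q"],o["contact_force"],o["gripper_width"],o["grasp_force"])
A=np.array
print("to bin")
c=A([.522,-.344,0]); u=A([np.cos(-.175),np.sin(-.175),0])
b=c+.043*u
plan([(A([.46,0,.34]),down(180)),(A([.45,-.17,.34]),down(170)),(A([b[0],b[1],.30]),down(170)),(A([b[0],b[1],.13]),down(170))])
```

```text
[0.51792608 0.0775977  0.234831  ] [ 0.68214693  0.33555225 -1.02763176  2.22282416  0.80365401  0.29276889
  0.99779625] [-0.10819933 -0.19321608  0.78302535] 0.6179394629003458 62.94113516807556
to bin
[0.02, -0.049, -0.133] [0.132, 0.657, 0.491] dist 0.143 deg 37.4
[0.01, -0.17, -0.0] [0.0, -0.0, 0.222] dist 0.17 deg 10.0
[-0.144, -0.159, 0.04] [0.0, 0.0, 0.0] dist 0.218 deg 0.0
[-0.0, -0.0, 0.17] [0.0, 0.0, 0.0] dist 0.17 deg 0.0
```

The vertical force is well under 1 N, so the first jar is empty. It goes to the bin.

Emit:
drive_tool --deltas '[{"gripper":255,"offset":[0.02,-0.049,-0.133],"angular":[0.132,0.657,0.491]},{"gripper":255,"offset":[0.02,-0.049,-0.133],"angular":[0.132,0.657,0.491]},{"gripper":255,"offset":[0.02,-0.049,-0.133],"angular":[0.132,0.657,0.491]},{"gripper":255,"offset":[0.02,-0.049,-0.133],"angular":[0.132,0.657,0.491]},{"gripper":255,"offset":[0.02,-0.049,-0.133],"angular":[0.132,0.657,0.491]}]'

```text
t: 5.25
eef_pos: [0.4603, -0.0037, 0.3425]
tool_rot: [0.0, 0.006, 1.0, -0.002]
contact_force: [-0.7, -0.3, -0.6]
gripper_width: 0.614
grasp_force: 63.0
```

Emit:
drive_tool --deltas '[{"gripper":255,"offset":[0.01,-0.17,0],"angular":[0,0,0.222]},{"gripper":255,"offset":[0.01,-0.17,0],"angular":[0,0,0.222]},{"gripper":255,"offset":[0.01,-0.17,0],"angular":[0,0,0.222]},{"gripper":255,"offset":[0.01,-0.17,0],"angular":[0,0,0.222]},{"gripper":255,"offset":[0.01,-0.17,0],"angular":[0,0,0.222]}]'

```text
t: 5.75
eef_pos: [0.4491, -0.1737, 0.3394]
tool_rot: [-0.0, 0.09, 0.996, 0.0]
contact_force: [0.1, 0.3, -0.9]
gripper_width: 0.618
grasp_force: 63.1
```

Emit:
drive_tool --deltas '[{"gripper":255,"offset":[-0.144,-0.159,0.04],"angular":[0,0,0]},{"gripper":255,"offset":[-0.144,-0.159,0.04],"angular":[0,0,0]},{"gripper":255,"offset":[-0.144,-0.159,0.04],"angular":[0,0,0]},{"gripper":255,"offset":[-0.144,-0.159,0.04],"angular":[0,0,0]},{"gripper":255,"offset":[-0.144,-0.159,0.04],"angular":[0,0,0]}]'

```text
t: 6.25
eef_pos: [0.5654, -0.3547, 0.2974]
tool_rot: [-0.001, 0.089, 0.996, 0.0]
contact_force: [0.0, -1.3, -0.6]
gripper_width: 0.615
grasp_force: 63.1
```

Run:
```python
from h import *
p,r,o=pose(); print(p,o["q"],o["contact_force"],o["gripper_width"])
c=np.array([.522,-.344,0]); u=np.array([np.cos(-.175),np.sin(-.175),0]); b=c+.043*u
plan([(np.array([b[0],b[1],.123]),down(170))])
CM["wrist"]=optics.camera_model("wrist"); im=optics.read_camera("wrist")
B=np.array([[sx*.09,sy*.08,.08] for sx,sy in ((1,1),(1,-1),(-1,-1),(-1,1))])
cv2.polylines(im,[proj("wrist",w(B,.522,-.344,-.175)).astype(np.int32)],True,(0,0,255),1)
t=optics.read_camera("top")[130:290,300:500].copy()
for z in (0,.08):
    B[:,2]=z; cv2.polylines(t,[(proj("top",w(B,.522,-.344,-.175))-[300,130]).astype(np.int32)],True,(0,0,255),1)
th=np.linspace(0,2*np.pi,60); D=np.c_[.4643+.049*np.cos(th),-.1346+.049*np.sin(th),.01+0*th]
cv2.polylines(t,[(proj("top",D)-[300,130]).astype(np.int32)],True,(0,0,255),1)
cv2.imwrite("pics/w2.png",np.hstack([cv2.resize(im,(480,300)),cv2.resize(t,(320,256)).repeat(1,0) if 0 else cv2.copyMakeBorder(cv2.resize(t,(320,256)),0,44,0,0,cv2.BORDER_CONSTANT)]))
```

```text
[ 0.5653741  -0.35466172  0.29739213] [ 1.08495129  0.64761438 -0.9480422   1.53319775  0.54366224  1.24452976
  1.44864233] [ 0.04155128 -1.26870768 -0.61856263] 0.6150085351481623
[0.001, 0.003, 0.174] [0.0, -0.002, -0.004] dist 0.174 deg 0.2
```

View pics/w2.png

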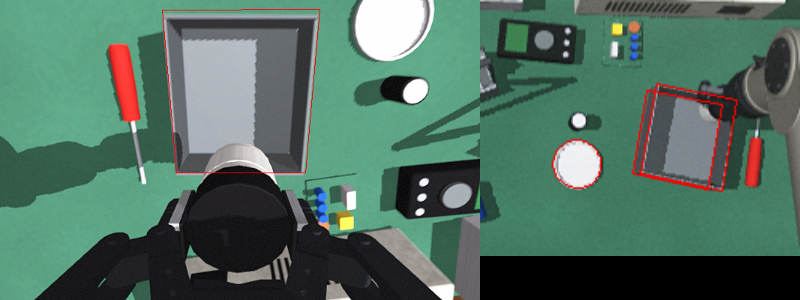

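The jar is held straight, and the bin and dish outlines fit the estimates in both views. I'll lower it, release and rise.

Emit:
drive_tool --deltas '[{"gripper":255,"offset":[0.001,0.003,0.04],"angular":[0,0,0]},{"gripper":255,"offset":[0.001,0.003,0.09],"angular":[0,0,0]},{"gripper":255,"offset":[0.001,0.003,0.13],"angular":[0,0,0]},{"gripper":255,"offset":[0.001,0.003,0.16],"angular":[0,0,0]},{"gripper":255,"offset":[0.001,0.003,0.174],"angular":[0,0,0]}]'

```text
t: 6.85
eef_pos: [0.5623, -0.3454, 0.1236]
tool_rot: [-0.002, 0.086, 0.996, 0.001]
contact_force: [-0.2, 0.6, -0.6]
gripper_width: 0.616
grasp_force: 63.1
```

Emit:
drive_tool --deltas '[{"gripper":255,"offset":[0,0,0],"angular":[0,0,0]},{"gripper":0,"offset":[0,0,0],"angular":[0,0,0]},{"gripper":0,"offset":[0,0,0],"angular":[0,0,0]},{"gripper":0,"offset":[0,0,0],"angular":[0,0,0]},{"gripper":0,"offset":[0,0,0],"angular":[0,0,0]}]'

```text
t: 7.35
eef_pos: [0.5638, -0.3486, 0.1279]
tool_rot: [0.001, 0.087, 0.996, -0.0]
contact_force: [0.2, -0.4, -0.4]
gripper_width: 1.0
grasp_force: 0.0
```

Emit:
drive_tool --deltas '[{"gripper":0,"offset":[0,0,0],"angular":[0,0,0]},{"gripper":0,"offset":[0,0,-0.03],"angular":[0,0,0]},{"gripper":0,"offset":[0,0,-0.08],"angular":[0,0,0]},{"gripper":0,"offset":[0,0,-0.13],"angular":[0,0,0]},{"gripper":0,"offset":[0,0,-0.18],"angular":[0,0,0]}]'

```text
t: 7.85
eef_pos: [0.5629, -0.3481, 0.3087]
tool_rot: [0.0, 0.087, 0.996, 0.0]
contact_force: [1.1, -0.5, 0.2]
gripper_width: 1.0
grasp_force: 0.0
```

Run:
```python
from h import *
A=np.array
p,r,o=pose(); print(p,o["contact_force"],o["gripper_width"])
plan([(A([.45,-.16,.34]),down(170)),(A([.44,0.05,.33]),down(185)),(pocket(0,.216),lean())])
```

```text
[ 0.56293123 -0.34812867  0.308685  ] [ 1.07519374 -0.52005956  0.18385686] 0.999580032878597
[0.144, 0.166, -0.031] [0.001, 0.001, 0.001] dist 0.222 deg 0.1
[0.046, 0.205, 0.01] [0.0, 0.0, -0.333] dist 0.21 deg 15.0
[-0.053, 0.113, 0.098] [-0.103, -0.661, -0.383] dist 0.158 deg 34.7
```

Now the middle pocket.

Emit:
drive_tool --deltas '[{"gripper":0,"offset":[0.144,0.166,-0.031],"angular":[0,0,0]},{"gripper":0,"offset":[0.144,0.166,-0.031],"angular":[0,0,0]},{"gripper":0,"offset":[0.144,0.166,-0.031],"angular":[0,0,0]},{"gripper":0,"offset":[0.144,0.166,-0.031],"angular":[0,0,0]},{"gripper":0,"offset":[0.144,0.166,-0.031],"angular":[0,0,0]}]'

```text
t: 8.35
eef_pos: [0.4483, -0.1556, 0.3381]
tool_rot: [-0.0, 0.085, 0.996, -0.001]
contact_force: [0.0, -0.6, 0.2]
gripper_width: 0.998
grasp_force: 0.0
```

Emit:
drive_tool --deltas '[{"gripper":0,"offset":[0.046,0.205,0.01],"angular":[0,0,-0.333]},{"gripper":0,"offset":[0.046,0.205,0.01],"angular":[0,0,-0.333]},{"gripper":0,"offset":[0.046,0.205,0.01],"angular":[0,0,-0.333]},{"gripper":0,"offset":[0.046,0.205,0.01],"angular":[0,0,-0.333]},{"gripper":0,"offset":[0.046,0.205,0.01],"angular":[0,0,-0.333]}]'

```text
t: 8.85
eef_pos: [0.4392, 0.056, 0.3284]
tool_rot: [0.001, -0.048, 0.999, 0.0]
contact_force: [-0.1, 0.7, 0.8]
gripper_width: 1.001
grasp_force: 0.0
```

Emit:
drive_tool --deltas '[{"gripper":0,"offset":[-0.053,0.113,0.098],"angular":[-0.103,-0.661,-0.383]},{"gripper":0,"offset":[-0.053,0.113,0.098],"angular":[-0.103,-0.661,-0.383]},{"gripper":0,"offset":[-0.053,0.113,0.098],"angular":[-0.103,-0.661,-0.383]},{"gripper":0,"offset":[-0.053,0.113,0.098],"angular":[-0.103,-0.661,-0.383]},{"gripper":0,"offset":[-0.053,0.113,0.098],"angular":[-0.103,-0.661,-0.383]}]'

```text
t: 9.35
eef_pos: [0.4811, 0.1686, 0.2279]
tool_rot: [0.254, -0.193, 0.946, 0.052]
contact_force: [-0.4, 0.1, 0.2]
gripper_width: 0.996
grasp_force: 0.0
```

Run:
```python
from h import *
p,r,o=pose(); print(p,o["q"],o["contact_force"],p-pocket(0,.216))
plan([(pocket(0,.109),lean())])
```

```text
[0.48112418 0.1686423  0.22788779] [ 0.36198549  0.28106726 -0.92770776  2.27077513  1.0368095   0.30879278
  0.54491649] [-0.41405261  0.07225199  0.21595294] [-0.00184136  0.00173959 -0.0041737 ]
[-0.003, -0.003, 0.104] [0.006, 0.0, 0.008] dist 0.104 deg 0.4
```

Emit:
drive_tool --deltas '[{"gripper":0,"offset":[-0.002,-0.002,0.03],"angular":[0,0,0]},{"gripper":0,"offset":[-0.003,-0.002,0.06],"angular":[0,0,0]},{"gripper":0,"offset":[-0.003,-0.002,0.09],"angular":[0,0,0]},{"gripper":0,"offset":[-0.003,-0.002,0.105],"angular":[0,0,0]},{"gripper":0,"offset":[-0.003,-0.002,0.105],"angular":[0,0,0]}]'

```text
t: 9.85
eef_pos: [0.5352, 0.1865, 0.1385]
tool_rot: [0.253, -0.19, 0.947, 0.051]
contact_force: [0.0, 0.0, 0.8]
gripper_width: 1.001
grasp_force: 0.0
```

Emit:
drive_tool --deltas '[{"gripper":0,"offset":[0,0,0],"angular":[0,0,0]},{"gripper":255,"offset":[0,0,0],"angular":[0,0,0]},{"gripper":255,"offset":[0,0,0],"angular":[0,0,0]},{"gripper":255,"offset":[0,0,0],"angular":[0,0,0]},{"gripper":255,"offset":[0,0,0],"angular":[0,0,0]}]'

```text
t: 10.35
eef_pos: [0.5354, 0.1865, 0.1416]
tool_rot: [0.255, -0.19, 0.947, 0.051]
contact_force: [-3.3, -1.5, 7.6]
gripper_width: 0.614
grasp_force: 61.1
```

Emit:
drive_tool --deltas '[{"gripper":255,"offset":[0,0,0],"angular":[0,0,0]},{"gripper":255,"offset":[0,0,0],"angular":[0,0,0]},{"gripper":255,"offset":[0,0,0],"angular":[0,0,0]}]'

```text
t: 10.65
eef_pos: [0.5353, 0.1865, 0.1416]
tool_rot: [0.255, -0.19, 0.947, 0.051]
contact_force: [-3.6, -1.6, 6.5]
gripper_width: 0.619
grasp_force: 61.1
```

Run:
```python
from h import *
p,r,o=pose(); print(p,o["q"],o["contact_force"],w([[0,0,0]],0,0,0)[0]); print("world err",p-pocket(0,.109),"axial",(p-pocket(0,0))@(-r.apply([0,0,1])))
plan([(pocket(0,.219),lean())])
```

```text
[0.53534875 0.18651389 0.14160477] [ 0.11483589  0.50600497 -0.68487623  2.21442777  1.66787202  0.3258265
 -0.03517518] [-3.64994012 -1.63829001  6.53604326] [0. 0. 0.]
world err [ 0.00300248 -0.00097507  0.002208  ] axial 0.10970392541017293
[0.003, 0.002, -0.109] [-0.001, 0.003, 0.001] dist 0.109 deg 0.2
```

Emit:
drive_tool --deltas '[{"gripper":255,"offset":[0.001,0,-0.02],"angular":[0,0,0]},{"gripper":255,"offset":[0.001,0.001,-0.045],"angular":[0,0,0]},{"gripper":255,"offset":[0.002,0.001,-0.07],"angular":[0,0,0]},{"gripper":255,"offset":[0.003,0.001,-0.095],"angular":[0,0,0]},{"gripper":255,"offset":[0.003,0.001,-0.11],"angular":[0,0,0]}]' --grip_force 80

```text
t: 11.15
eef_pos: [0.4806, 0.1652, 0.2356]
tool_rot: [0.255, -0.19, 0.947, 0.05]
contact_force: [-0.5, 0.4, -0.3]
gripper_width: 0.612
grasp_force: 83.7
```

Emit:
drive_tool --deltas '[{"gripper":255,"offset":[0,0,0],"angular":[0,0,0]},{"gripper":255,"offset":[0,0,0],"angular":[0,0,0]},{"gripper":255,"offset":[0,0,0],"angular":[0,0,0]},{"gripper":255,"offset":[0,0,0],"angular":[0,0,0]}]'

```text
t: 11.55
eef_pos: [0.4815, 0.1654, 0.2333]
tool_rot: [0.253, -0.19, 0.947, 0.051]
contact_force: [0.3, -0.0, -0.6]
gripper_width: 0.614
grasp_force: 83.7
```

Run:
```python
from h import *
A=np.array
p,r,o=pose(); print(p,o["q"],o["contact_force"],o["gripper_width"])
c=A([.522,-.344,0]); u=A([np.cos(-.175),np.sin(-.175),0]); b=c-.043*u
print("bin");plan([(A([.44,.06,.34]),down(180)),(A([.44,-.13,.34]),down(170)),(A([b[0],b[1],.30]),down(170)),(A([b[0],b[1],.123]),down(170))])
d=A([.4643,-.1346,0])
print("dish");plan([(A([.44,.06,.34]),down(180)),(A([d[0],d[1],.28]),down(180)),(A([d[0],d[1],.15]),down(180))])
```

```text
[0.48149269 0.1654265  0.23331666] [ 0.31035265  0.24756885 -0.8559979   2.27010258  0.92869794  0.28578706
  0.63914171] [ 0.28683464 -0.02987817 -0.5507153 ] 0.6143545979088845
bin
[0.015, -0.081, -0.132] [0.132, 0.657, 0.492] dist 0.156 deg 37.4
[-0.0, -0.19, -0.0] [0.0, -0.0, 0.222] dist 0.19 deg 10.0
[-0.075, -0.196, 0.04] [0.0, 0.0, 0.0] dist 0.214 deg 0.0
[-0.0, -0.0, 0.177] [0.0, 0.0, 0.0] dist 0.177 deg 0.0
dish
[0.015, -0.081, -0.132] [0.132, 0.657, 0.492] dist 0.156 deg 37.4
[-0.024, -0.195, 0.06] [0.0, 0.0, 0.0] dist 0.205 deg 0.0
[0.0, -0.0, 0.13] [0.0, 0.0, 0.0] dist 0.13 deg 0.0
```

It weighs only about 0.6 N, so this jar is empty too. It goes into the other half of the bin.

Emit:
drive_tool --deltas '[{"gripper":255,"offset":[0.015,-0.081,-0.132],"angular":[0.132,0.657,0.492]},{"gripper":255,"offset":[0.015,-0.081,-0.132],"angular":[0.132,0.657,0.492]},{"gripper":255,"offset":[0.015,-0.081,-0.132],"angular":[0.132,0.657,0.492]},{"gripper":255,"offset":[0.015,-0.081,-0.132],"angular":[0.132,0.657,0.492]},{"gripper":255,"offset":[0.015,-0.081,-0.132],"angular":[0.132,0.657,0.492]}]'

```text
t: 12.05
eef_pos: [0.4404, 0.0533, 0.3462]
tool_rot: [0.024, -0.007, 1.0, -0.001]
contact_force: [1.7, -0.4, -0.6]
gripper_width: 0.611
grasp_force: 83.8
```

Emit:
drive_tool --deltas '[{"gripper":255,"offset":[0,-0.19,0],"angular":[0,0,0.222]},{"gripper":255,"offset":[0,-0.19,0],"angular":[0,0,0.222]},{"gripper":255,"offset":[0,-0.19,0],"angular":[0,0,0.222]},{"gripper":255,"offset":[0,-0.19,0],"angular":[0,0,0.222]},{"gripper":255,"offset":[0,-0.19,0],"angular":[0,0,0.222]}]'

```text
t: 12.55
eef_pos: [0.4448, -0.1362, 0.3388]
tool_rot: [0.021, 0.078, 0.997, 0.004]
contact_force: [-1.5, 0.4, -0.2]
gripper_width: 0.614
grasp_force: 84.0
```

Emit:
drive_tool --deltas '[{"gripper":255,"offset":[-0.075,-0.196,0.04],"angular":[0,0,0]},{"gripper":255,"offset":[-0.075,-0.196,0.04],"angular":[0,0,0]},{"gripper":255,"offset":[-0.075,-0.196,0.04],"angular":[0,0,0]},{"gripper":255,"offset":[-0.075,-0.196,0.04],"angular":[0,0,0]},{"gripper":255,"offset":[-0.075,-0.196,0.04],"angular":[0,0,0]}]'

```text
t: 13.05
eef_pos: [0.4923, -0.3399, 0.298]
tool_rot: [0.021, 0.076, 0.997, 0.005]
contact_force: [0.3, 0.7, -0.5]
gripper_width: 0.611
grasp_force: 84.0
```

Run:
```python
from h import *
p,r,o=pose(); print(p,o["q"],o["contact_force"],o["gripper_width"])
A=np.array
c=A([.522,-.344,0]); u=A([np.cos(-.175),np.sin(-.175),0]); b=c-.043*u
plan([(A([b[0],b[1],.123]),down(170))])
cv2.imwrite("pics/w3.png",optics.read_camera("wrist"))
```

```text
[ 0.49229196 -0.33992458  0.29798291] [ 1.14979739  0.47457171 -0.85229035  1.72760952  0.37713446  1.07924585
  1.60289436] [ 0.29591264  0.74792292 -0.52949526] 0.6114434751518327
[0.02, -0.001, 0.174] [0.016, 0.052, 0.028] dist 0.175 deg 2.8
```

View pics/w3.png

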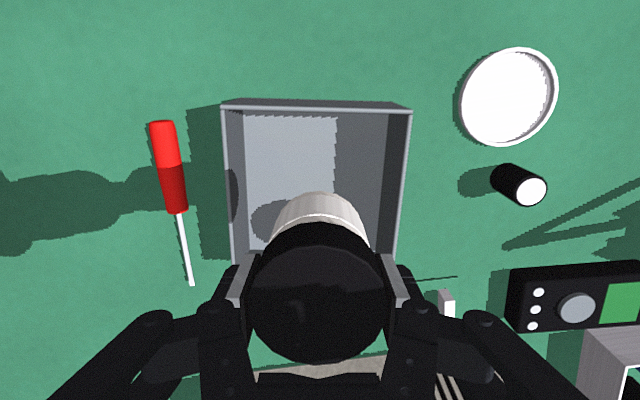

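The jar is held upright over the near half of the bin, at about (318,290) in the picture. I'll correct by 20 mm and the small tilt, then lower it.

Emit:
drive_tool --deltas '[{"gripper":255,"offset":[0.02,-0.001,0.03],"angular":[0.016,0.052,0.028]},{"gripper":255,"offset":[0.02,-0.001,0.075],"angular":[0.016,0.052,0.028]},{"gripper":255,"offset":[0.02,-0.001,0.12],"angular":[0.016,0.052,0.028]},{"gripper":255,"offset":[0.02,-0.001,0.16],"angular":[0.016,0.052,0.028]},{"gripper":255,"offset":[0.02,-0.001,0.174],"angular":[0.016,0.052,0.028]}]'

```text
t: 13.6
eef_pos: [0.4791, -0.3287, 0.1223]
tool_rot: [-0.002, 0.083, 0.997, 0.002]
contact_force: [-0.8, 0.4, -1.3]
gripper_width: 0.612
grasp_force: 84.0
```

Emit:
drive_tool --deltas '[{"gripper":255,"offset":[0,0,0],"angular":[0,0,0]},{"gripper":0,"offset":[0,0,0],"angular":[0,0,0]},{"gripper":0,"offset":[0,0,0],"angular":[0,0,0]},{"gripper":0,"offset":[0,0,0],"angular":[0,0,0]},{"gripper":0,"offset":[0,0,0],"angular":[0,0,0]}]'

```text
t: 14.1
eef_pos: [0.481, -0.3319, 0.1274]
tool_rot: [0.002, 0.084, 0.996, -0.001]
contact_force: [-0.1, -0.4, 0.2]
gripper_width: 0.998
grasp_force: 0.0
```

Emit:
drive_tool --deltas '[{"gripper":0,"offset":[0,0,0],"angular":[0,0,0]},{"gripper":0,"offset":[0,0,-0.03],"angular":[0,0,0]},{"gripper":0,"offset":[0,0,-0.08],"angular":[0,0,0]},{"gripper":0,"offset":[0,0,-0.13],"angular":[0,0,0]},{"gripper":0,"offset":[0,0,-0.18],"angular":[0,0,0]}]'

```text
t: 14.6
eef_pos: [0.4799, -0.3311, 0.3081]
tool_rot: [0.001, 0.084, 0.996, 0.0]
contact_force: [-0.1, -0.5, -0.6]
gripper_width: 1.006
grasp_force: 0.0
```

Run:
```python
from h import *
A=np.array
p,r,o=pose(); print(p,o["q"],o["contact_force"],o["gripper_width"])
plan([(A([.45,-.12,.34]),down(170)),(A([.43,0.10,.33]),down(190)),(pocket(.095,.22),lean())])
cv2.imwrite("pics/w4.png",optics.read_camera("wrist"))
```

```text
[ 0.47985944 -0.33114466  0.30814018] [ 1.14601739  0.44928519 -0.85438875  1.7343372   0.37048244  1.1265808
  1.58228427] [-0.12113339 -0.45073045 -0.6146989 ] 1.0055758570242108
[0.065, 0.203, -0.032] [0.0, 0.002, 0.009] dist 0.216 deg 0.4
[0.058, 0.213, 0.01] [0.0, 0.0, -0.444] dist 0.221 deg 20.0
[-0.041, 0.149, 0.094] [-0.073, -0.664, -0.274] dist 0.181 deg 32.5
```

View pics/w4.png

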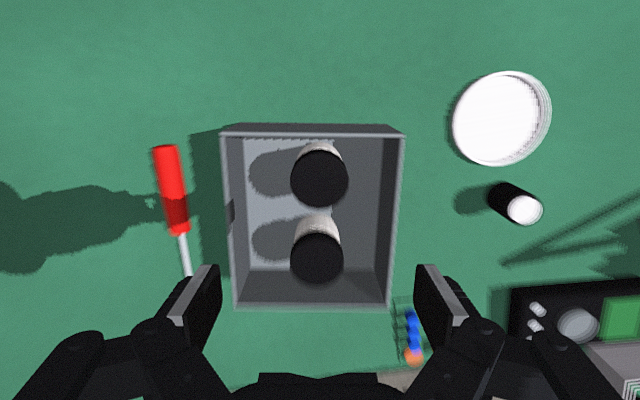

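Both empties stand in the bin, with their lids at (319,178) and (316,257). Now the third jar.

Emit:
drive_tool --deltas '[{"gripper":0,"offset":[0.065,0.203,-0.032],"angular":[0,0,0]},{"gripper":0,"offset":[0.065,0.203,-0.032],"angular":[0,0,0]},{"gripper":0,"offset":[0.065,0.203,-0.032],"angular":[0,0,0]},{"gripper":0,"offset":[0.065,0.203,-0.032],"angular":[0,0,0]},{"gripper":0,"offset":[0.065,0.203,-0.032],"angular":[0,0,0]}]'

```text
t: 15.15
eef_pos: [0.4494, -0.1149, 0.339]
tool_rot: [0.002, 0.08, 0.997, -0.001]
contact_force: [0.3, 1.1, -0.9]
gripper_width: 0.997
grasp_force: 0.0
```

Emit:
drive_tool --deltas '[{"gripper":0,"offset":[0.058,0.213,0.01],"angular":[0,0,-0.444]},{"gripper":0,"offset":[0.058,0.213,0.01],"angular":[0,0,-0.444]},{"gripper":0,"offset":[0.058,0.213,0.01],"angular":[0,0,-0.444]},{"gripper":0,"offset":[0.058,0.213,0.01],"angular":[0,0,-0.444]},{"gripper":0,"offset":[0.058,0.213,0.01],"angular":[0,0,-0.444]}]'

```text
t: 15.65
eef_pos: [0.4273, 0.1034, 0.3282]
tool_rot: [0.002, -0.093, 0.996, 0.0]
contact_force: [0.1, -0.4, 0.7]
gripper_width: 1.004
grasp_force: 0.0
```

Emit:
drive_tool --deltas '[{"gripper":0,"offset":[-0.041,0.149,0.094],"angular":[-0.073,-0.664,-0.274]},{"gripper":0,"offset":[-0.041,0.149,0.094],"angular":[-0.073,-0.664,-0.274]},{"gripper":0,"offset":[-0.041,0.149,0.094],"angular":[-0.073,-0.664,-0.274]},{"gripper":0,"offset":[-0.041,0.149,0.094],"angular":[-0.073,-0.664,-0.274]},{"gripper":0,"offset":[-0.041,0.149,0.094],"angular":[-0.073,-0.664,-0.274]}]'

```text
t: 16.15
eef_pos: [0.4417, 0.2542, 0.2331]
tool_rot: [0.255, -0.194, 0.946, 0.052]
contact_force: [2.7, 0.1, 0.8]
gripper_width: 0.998
grasp_force: 0.0
```

Run:
```python
from h import *
p,r,o=pose(); print(p,o["q"],o["contact_force"],p-pocket(.095,.22))
plan([(pocket(.095,.109),lean())])
```

```text
[0.44173798 0.25421591 0.23309759] [ 0.0638478   0.25225803 -0.86389215  2.26943761  1.11041493  0.39860366
  0.25753759] [2.67296237 0.14725688 0.79557926] [-0.00282652  0.00039738 -0.00242799]
[-0.003, -0.002, 0.11] [0.005, 0.004, 0.01] dist 0.11 deg 0.5
```

Emit:
drive_tool --deltas '[{"gripper":0,"offset":[-0.002,-0.002,0.03],"angular":[0,0,0]},{"gripper":0,"offset":[-0.003,-0.002,0.06],"angular":[0,0,0]},{"gripper":0,"offset":[-0.003,-0.002,0.09],"angular":[0,0,0]},{"gripper":0,"offset":[-0.003,-0.002,0.11],"angular":[0,0,0]},{"gripper":0,"offset":[-0.003,-0.002,0.11],"angular":[0,0,0]}]'

```text
t: 16.65
eef_pos: [0.4962, 0.2734, 0.1377]
tool_rot: [0.253, -0.192, 0.947, 0.051]
contact_force: [0.1, -0.6, 0.8]
gripper_width: 0.998
grasp_force: 0.0
```

Emit:
drive_tool --deltas '[{"gripper":0,"offset":[0,0,0],"angular":[0,0,0]},{"gripper":255,"offset":[0,0,0],"angular":[0,0,0]},{"gripper":255,"offset":[0,0,0],"angular":[0,0,0]},{"gripper":255,"offset":[0,0,0],"angular":[0,0,0]},{"gripper":255,"offset":[0,0,0],"angular":[0,0,0]}]'

```text
t: 17.15
eef_pos: [0.4959, 0.2741, 0.1418]
tool_rot: [0.256, -0.193, 0.946, 0.051]
contact_force: [-4.5, -1.8, 8.7]
gripper_width: 0.614
grasp_force: 81.3
```

Emit:
drive_tool --deltas '[{"gripper":255,"offset":[0,0,0],"angular":[0,0,0]},{"gripper":255,"offset":[0,0,0],"angular":[0,0,0]},{"gripper":255,"offset":[0,0,0],"angular":[0,0,0]}]'

```text
t: 17.45
eef_pos: [0.4959, 0.2741, 0.1418]
tool_rot: [0.256, -0.193, 0.946, 0.051]
contact_force: [-6.0, -2.0, 8.7]
gripper_width: 0.61
grasp_force: 81.3
```

Run:
```python
from h import *
p,r,o=pose(); print(p,o["q"],o["contact_force"]); print("world err",p-pocket(.095,.109),"axial",(p-pocket(.095,0))@(-r.apply([0,0,1])))
plan([(pocket(.095,.219),lean())])
```

```text
[0.49585767 0.27408344 0.14177816] [-0.08773352  0.51151887 -0.70358871  2.21361407  1.63863656  0.44187678
 -0.1854812 ] [-5.99215093 -2.01324565  8.66822016]
world err [ 6.64311210e-05 -1.09092337e-03  2.38138620e-03] axial 0.1112386499598538
[0.0, 0.001, -0.108] [0.002, 0.005, 0.009] dist 0.108 deg 0.5
```

Emit:
drive_tool --deltas '[{"gripper":255,"offset":[0,0,-0.012],"angular":[0,0,0]},{"gripper":255,"offset":[0,0,-0.03],"angular":[0,0,0]},{"gripper":255,"offset":[0,0.001,-0.055],"angular":[0,0,0]},{"gripper":255,"offset":[0,0.001,-0.08],"angular":[0,0,0]},{"gripper":255,"offset":[0,0.001,-0.105],"angular":[0,0,0]}]' --grip_force 90

```text
t: 17.95
eef_pos: [0.4456, 0.2534, 0.2314]
tool_rot: [0.254, -0.193, 0.946, 0.05]
contact_force: [0.4, -0.1, -4.4]
gripper_width: 0.612
grasp_force: 95.1
```

Emit:
drive_tool --deltas '[{"gripper":255,"offset":[0,0,-0.01],"angular":[0,0,0]},{"gripper":255,"offset":[0,0,-0.01],"angular":[0,0,0]},{"gripper":255,"offset":[0,0,-0.01],"angular":[0,0,0]},{"gripper":255,"offset":[0,0,-0.01],"angular":[0,0,0]}]'

```text
t: 18.35
eef_pos: [0.4423, 0.2519, 0.2389]
tool_rot: [0.254, -0.192, 0.947, 0.051]
contact_force: [-0.0, -0.2, -4.7]
gripper_width: 0.609
grasp_force: 95.4
```

Run:
```python
from h import *
A=np.array
p,r,o=pose(); print(p,o["q"],o["contact_force"],o["gripper_width"])
plan([(A([.43,.12,.31]),down(190)),(A([.45,-.04,.28]),down(180)),(A([.4643,-.1346,.22]),down(180))])
```

```text
[0.44226757 0.25185335 0.23891473] [ 0.0442724   0.23020408 -0.83162045  2.26529479  1.03957705  0.38909538
  0.32420882] [-0.02598327 -0.15269279 -4.70053032] 0.609281783379411
[0.019, -0.117, -0.093] [0.074, 0.664, 0.282] dist 0.15 deg 32.7
[0.008, -0.161, 0.03] [-0.0, -0.0, 0.222] dist 0.164 deg 10.0
[-0.014, -0.095, 0.06] [0.0, 0.0, 0.0] dist 0.113 deg 0.0
```

The reading is 4.7 N, so this is the full jar. I'll carry it smoothly to the dish.

Emit:
drive_tool --deltas '[{"gripper":255,"offset":[0.003,-0.02,-0.03],"angular":[0.01,0.1,0.042]},{"gripper":255,"offset":[0.007,-0.045,-0.055],"angular":[0.023,0.23,0.098]},{"gripper":255,"offset":[0.011,-0.07,-0.075],"angular":[0.038,0.37,0.157]},{"gripper":255,"offset":[0.015,-0.095,-0.088],"angular":[0.054,0.5,0.212]},{"gripper":255,"offset":[0.019,-0.117,-0.093],"angular":[0.067,0.6,0.255]}]'

```text
t: 18.85
eef_pos: [0.4303, 0.1163, 0.313]
tool_rot: [0.024, -0.095, 0.995, 0.005]
contact_force: [2.3, -0.6, -4.9]
gripper_width: 0.608
grasp_force: 95.6
```

Run:
```python
from h import *
A=np.array
p,r,o=pose(); print(p,o["contact_force"])
plan([(A([.45,-.04,.28]),down(180)),(A([.4643,-.1346,.18]),down(180))])
```

```text
[0.43027503 0.11625487 0.31298256] [ 2.34745473 -0.5790323  -4.94313233]
[0.012, -0.157, 0.032] [0.012, 0.061, 0.242] dist 0.161 deg 11.2
[-0.014, -0.095, 0.1] [0.0, 0.0, 0.0] dist 0.138 deg 0.0
```

Emit:
drive_tool --deltas '[{"gripper":255,"offset":[0.003,-0.035,0.008],"angular":[0.003,0.015,0.055]},{"gripper":255,"offset":[0.006,-0.075,0.016],"angular":[0.006,0.03,0.12]},{"gripper":255,"offset":[0.009,-0.115,0.024],"angular":[0.009,0.045,0.18]},{"gripper":255,"offset":[0.012,-0.145,0.03],"angular":[0.012,0.061,0.242]},{"gripper":255,"offset":[0.012,-0.157,0.032],"angular":[0.012,0.061,0.242]}]'

```text
t: 19.35
eef_pos: [0.4503, -0.0395, 0.2757]
tool_rot: [0.0, -0.0, 1.0, 0.0]
contact_force: [0.1, 1.0, -4.2]
gripper_width: 0.61
grasp_force: 95.9
```

Emit:
drive_tool --deltas '[{"gripper":255,"offset":[-0.003,-0.025,0.025],"angular":[0,0,0]},{"gripper":255,"offset":[-0.007,-0.05,0.05],"angular":[0,0,0]},{"gripper":255,"offset":[-0.011,-0.075,0.075],"angular":[0,0,0]},{"gripper":255,"offset":[-0.014,-0.095,0.1],"angular":[0,0,0]},{"gripper":255,"offset":[-0.014,-0.095,0.1],"angular":[0,0,0]}]'

```text
t: 19.85
eef_pos: [0.4638, -0.133, 0.1737]
tool_rot: [-0.001, -0.001, 1.0, 0.001]
contact_force: [-0.6, -0.2, -3.9]
gripper_width: 0.609
grasp_force: 95.9
```

Emit:
drive_tool --deltas '[{"gripper":255,"offset":[0,0,0],"angular":[0,0,0]},{"gripper":255,"offset":[0,0,0],"angular":[0,0,0]}]'

```text
t: 20.05
eef_pos: [0.4661, -0.1293, 0.1779]
tool_rot: [0.002, -0.004, 1.0, 0.001]
contact_force: [0.4, 0.1, -4.2]
gripper_width: 0.608
grasp_force: 95.9
```

Run:
```python
from h import *
A=np.array
p,r,o=pose(); print(p,o["contact_force"],"tilt",np.degrees(np.arccos(-r.apply([0,0,1])[2])))
plan([(A([.4643,-.1346,.13]),down(180)),(A([.4643,-.1346,.114]),down(180))])
CM["wrist"]=optics.camera_model("wrist"); im=optics.read_camera("wrist")
th=np.linspace(0,2*np.pi,60)
cv2.polylines(im,[proj("wrist",np.c_[.4643+.049*np.cos(th),-.1346+.049*np.sin(th),.01+0*th]).astype(np.int32)],True,(0,0,255),1)
s=optics.read_camera("scene")[140:260,210:340].copy()
cv2.imwrite("pics/w5.png",np.hstack([cv2.resize(im,(480,300)),cv2.resize(s,(320,300),interpolation=cv2.INTER_CUBIC)]))
```

```text
[ 0.46612108 -0.12929398  0.17789797] [ 0.42556323  0.06447366 -4.17620618] tilt 0.28171872015258836
[0.002, -0.005, 0.048] [0.002, 0.006, 0.01] dist 0.048 deg 0.5
[0.0, -0.0, 0.016] [0.0, 0.0, 0.0] dist 0.016 deg 0.0
```

View pics/w5.png

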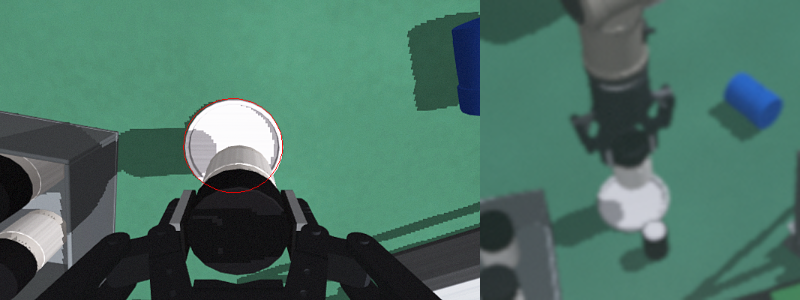

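The jar hangs straight, and the dish rim lies on the predicted circle, centred near (234,147). I'll lower it to just above contact, then inch down watching the force.

Emit:
drive_tool --deltas '[{"gripper":255,"offset":[0.002,-0.005,0.012],"angular":[0.002,0.006,0.01]},{"gripper":255,"offset":[0.002,-0.005,0.028],"angular":[0.002,0.006,0.01]},{"gripper":255,"offset":[0.002,-0.005,0.042],"angular":[0.002,0.006,0.01]},{"gripper":255,"offset":[0.002,-0.005,0.052],"angular":[0.002,0.006,0.01]},{"gripper":255,"offset":[0.002,-0.005,0.056],"angular":[0.002,0.006,0.01]}]'

```text
t: 20.65
eef_pos: [0.463, -0.1353, 0.1201]
tool_rot: [-0.002, 0.001, 1.0, -0.0]
contact_force: [-0.1, -0.4, -3.9]
gripper_width: 0.61
grasp_force: 95.9
```

Emit:
drive_tool --deltas '[{"gripper":255,"offset":[0,0,0],"angular":[0,0,0]},{"gripper":255,"offset":[0,0,0.001],"angular":[0,0,0]},{"gripper":255,"offset":[0,0,0.002],"angular":[0,0,0]},{"gripper":255,"offset":[0,0,0.003],"angular":[0,0,0]},{"gripper":255,"offset":[0,0,0.004],"angular":[0,0,0]}]'

```text
t: 21.15
eef_pos: [0.4637, -0.1356, 0.1176]
tool_rot: [-0.0, 0.001, 1.0, -0.0]
contact_force: [-0.5, 0.4, -4.5]
gripper_width: 0.607
grasp_force: 95.9
```

Run:
```python
from h import *
p,r,o=pose(); print(p,o["contact_force"],"tilt",np.degrees(np.arccos(-r.apply([0,0,1])[2])))
plan([(np.array([.4643,-.1346,.114]),down(180))])
```

```text
[ 0.46374354 -0.13560247  0.11755267] [-0.45565345  0.36061325 -4.4524162 ] tilt 0.06411552572034183
[-0.001, 0.001, 0.004] [-0.001, -0.001, -0.003] dist 0.004 deg 0.1
```

Emit:
drive_tool --deltas '[{"gripper":255,"offset":[0,0,0.001],"angular":[0,0,0]},{"gripper":255,"offset":[0,0,0.001],"angular":[0,0,0]},{"gripper":255,"offset":[0,0,0.002],"angular":[0,0,0]},{"gripper":255,"offset":[0,0,0.002],"angular":[0,0,0]}]'

```text
t: 21.55
eef_pos: [0.4639, -0.1355, 0.1157]
tool_rot: [-0.0, 0.001, 1.0, -0.0]
contact_force: [-0.1, -0.6, 0.8]
gripper_width: 0.611
grasp_force: 97.1
```

Emit:
drive_tool --deltas '[{"gripper":255,"offset":[0,0,0.001],"angular":[0,0,0]},{"gripper":255,"offset":[0,0,0.001],"angular":[0,0,0]},{"gripper":255,"offset":[0,0,0.001],"angular":[0,0,0]}]'

```text
t: 21.85
eef_pos: [0.464, -0.1354, 0.1155]
tool_rot: [-0.0, 0.001, 1.0, -0.001]
contact_force: [-4.1, 1.6, 13.0]
gripper_width: 0.61
grasp_force: 98.4
```

Contact: the full weight now rests on the dish. I'll back off by a millimetre, open and rise straight up.

Emit:
drive_tool --deltas '[{"gripper":255,"offset":[0,0,-0.001],"angular":[0,0,0]},{"gripper":255,"offset":[0,0,-0.001],"angular":[0,0,0]},{"gripper":150,"offset":[0,0,-0.001],"angular":[0,0,0]},{"gripper":60,"offset":[0,0,-0.001],"angular":[0,0,0]},{"gripper":0,"offset":[0,0,-0.001],"angular":[0,0,0]}]'

```text
t: 22.35
eef_pos: [0.4638, -0.1355, 0.1154]
tool_rot: [-0.0, 0.001, 1.0, -0.0]
contact_force: [-0.4, -0.3, -0.5]
gripper_width: 0.908
grasp_force: 0.0
```

Emit:
drive_tool --deltas '[{"gripper":0,"offset":[0,0,0],"angular":[0,0,0]},{"gripper":0,"offset":[0,0,0],"angular":[0,0,0]},{"gripper":0,"offset":[0,0,-0.02],"angular":[0,0,0]},{"gripper":0,"offset":[0,0,-0.05],"angular":[0,0,0]},{"gripper":0,"offset":[0,0,-0.09],"angular":[0,0,0]}]'

```text
t: 22.85
eef_pos: [0.4627, -0.1352, 0.2052]
tool_rot: [-0.002, 0.001, 1.0, 0.0]
contact_force: [0.2, -0.9, 0.4]
gripper_width: 1.0
grasp_force: 0.0
```

Emit:
drive_tool --deltas '[{"gripper":0,"offset":[0,0,-0.04],"angular":[0,0,0]},{"gripper":0,"offset":[0,0,-0.08],"angular":[0,0,0]},{"gripper":0,"offset":[0,0,-0.08],"angular":[0,0,0]},{"gripper":0,"offset":[0,0,-0.08],"angular":[0,0,0]}]'

```text
t: 23.25
eef_pos: [0.464, -0.1357, 0.286]
tool_rot: [0.0, 0.001, 1.0, -0.001]
contact_force: [-0.8, -0.3, -1.3]
gripper_width: 0.998
grasp_force: 0.0
```

Run:
```python
from h import *
p,r,o=pose(); print(p,o["contact_force"],o["gripper_width"])
a=cv2.resize(optics.read_camera("wrist"),(480,300)); s=optics.read_camera("scene")[170:290,170:310]
cv2.imwrite("pics/w6.png",np.hstack([a,cv2.resize(s,(320,300),interpolation=cv2.INTER_CUBIC)]))
```

```text
[ 0.46403677 -0.13567036  0.28602367] [-0.75095215 -0.26003592 -1.31475212] 0.9980764806862737
```

View pics/w6.png

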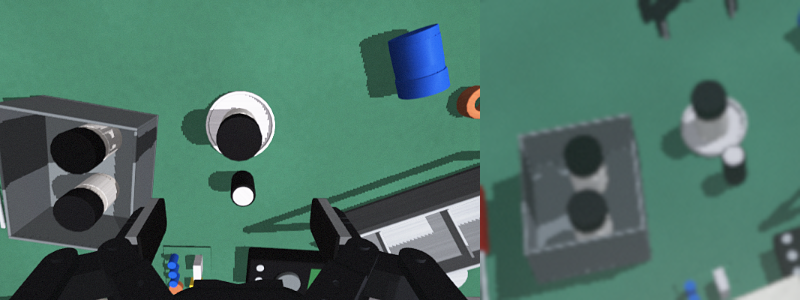

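The full jar stands upright and centred in the dish, with its lid at (240,137). Both empties stand in the bin, and the capacitor is where it was.

```bash
python3 -c "
from station import bot
print(bot.hand_in())"
```

```text
the job is handed in; nothing more can be done
None
```

I handed in the job at about 23 s of the 70 s allowed: the full jar (about 4.7 N) stands upright in the dish and both empties stand in the bin; the judge returned no verdict, so this rests on my last pictures.

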